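Air the wider feed box with its lever and let the lid down softly

ROBOT

A 6-joint arm with a two-finger parallel gripper is mounted at the origin on the work surface. World frame = base frame: x ahead of the robot, y to its left, z up, the work surface at z = 0. Lengths are in m, angles in rad, forces in N, time in s.
With the tool pointing down it reaches from about 0.4 to 0.925 m from the base axis. Payload 3.4 kg.
Tool frame: the origin (TCP) lies at the very end of the fingers, on their centre line; the grasp point (between the pads) lies bot.pinch_z behind it (bot.pinch_z is the distance from the TCP to the grasp point, in m); z points along the fingers, x is the direction in which the jaws open and shut, and the axes are right-handed (so a half turn about z gives the same grasp; the last joint's range is limited). The gripper opens to 85 mm and grips with 20 to 120 N. Pads are 22 mm wide; open, the fingers measure 114 mm over their backs; the gripper's body (76 mm by 85 mm) begins 54 mm behind the grasp point. The pads swing forward as they close: fully open they stand 13 mm farther back than shut.
Start: joints at [-1.177, 0.307, 1.506, -0, 1.328, -0.073], TCP at [0.259, -0.513, 0.231] pointing down, gripper open.
Joint ranges: [-3.12, 3.12], [-1.05, 2.28], [0.14, 2.33], [-1.42, 4.57], [0.1, 2.73], [-2.68, 2.68]. Speed limits (rad/s): [2.57, 2.57, 3.14, 3.14, 3.14, 3.14].

INTERFACE

Orientations are given as a unit quaternion [w, x, y, z].
In Python, from rig import read_state, imaging, finish_job, bot gives the robot as it stands.
- The arm moves only by the tool jog_arm, never from a script. Its argument "rows" is text: rows parted by semicolons, each of 7 numbers parted by spaces: the shift along the world's x, y, z in mm, then the turn, a rotation vector about the world's x, y, z in degrees, then the closure in counts, from 0 (fully open) to 255 (shut). In form: tx ty tz rx ry rz gripper; .... A call has 1 to 8 rows; each row shifts and turns the pose as measured when the row begins; what a row does not reach is not made up. A row lasts 1/10 s, in which the tool goes at most 50 mm and 8.59 degrees, less where a joint would pass 70% of its speed; a pose out of reach is approached as far as the arm can. A call with a gripper value outside its range is refused whole. The fingers move at their own pace and stop on an object; "grip_force" is the grip in N (left out, the last holds). Time passes only in rows, so rows that do not move let the fingers close. It gives the time, the measured TCP pose, the force and the opening at its end, in the units of the state.
- read_state(): the state, without advancing time (a new reading comes with each control period).
- imaging.capture(name): name is "side" or "top" or "wrist"; returns (picture, depth): 420x560x3 uint8, red, green, blue; 420x560 float32, m along the optical axis (not along the pixel's ray), 0 where there is no reading.
- imaging.get_calibration(name): a dict with "fx", "fy", "cx", "cy" (pixels), "xyz" and "orientation" of the camera in the world. Camera axes: x right, y up, looking along -z (the intrinsics and any distortion apply to the point x, -y, -z); pixel columns grow to the right and rows downward; lengths in m; the calibration is good to about 2 mm. A picture is of the moment at which its call begins: read the wrist's pose just before it. get_calibration takes no time and is no camera call; for the wrist camera it gives the pose at the moment of the call.
- finish_job(): hands the job in, once; it reports no verdict.
The state is a dict: "t": time; "joint_pos": joint angles; "qvel": joint speeds; "joint_torque": joint torques, N m; "tcp_pos": TCP position; "eef_rot": TCP orientation; "contact_force": force on the tool from outside, world axes, zero at the start; "ft_torque": the same for the moment, N m; "finger_gap": finger opening in m.
Only numpy, scipy, OpenCV 4.12 (cv2) and the standard library are available. Lean on these libraries where they do the work, as an engineer would, in place of code of your own. Each camera call takes 0.05 s, during which the arm holds its last target.

TASK

Air the wider of the two clear feed boxes: with the fingertips press the steel plate of its lever down until the lid stands fully open, keep it open for two seconds, then let the plate up slowly under the fingers so that the lid comes down shut without slamming, and move away. Work the lid by its lever only, do not touch the lid itself, and leave the narrower station shut and everything else where it lies.

Things in the scene. Friction and masses are not known exactly. Their poses are not given: they have to be found in the camera images.
- wide_station: clear acrylic feeding station with the WIDER box, held to the table's far edge by a black screw clamp. Box 110 mm wide (its y), 100 mm long (its x), top rim 80 mm above the table. Origin on the table top under the box's centre; its x axis points from the lever's press plate to the clamp (away from the robot, give or take the yaw), z up
- wide_lid: white lid of the wide box, 104 x 114 mm, 5 mm thick, hinged on the box's far rim; origin on the hinge, 50 mm behind the box's centre and 80 mm up; its z axis is vertical when shut and tilts by the opening angle, which is 3 times the lever's angle (about 1.05 rad fully open)
- wide_plate (a point): middle of the top face of the wide station's steel press plate, the flat front end of its lever (32 mm across the station's y, 28 mm along x, on the station's centre line, joined by a thin crossbar to a lever arm along the box's side at -y), about 88 mm above the table when up and 42 mm when fully down, this point 150 mm before the box's centre. It moves down an almost vertical arc (within 4 mm fore and aft), nothing that hinders it beneath
- wide_lever (a joint): angle of the wide station's lever in rad: 0 = plate up, lid shut; 0.35 = plate fully down against its stop, lid fully open. The lever turns about a pivot 130 mm behind the plate's middle; a lid weight and light spring bring it back up by themselves (1 to 5 N at the plate), fast if let go
- narrow_station: clear acrylic feeding station with the NARROWER box, held to the table's far edge by a black screw clamp. Box 50 mm wide (its y), 100 mm long (its x), top rim 80 mm above the table. Origin on the table top under the box's centre; its x axis points from the lever's press plate to the clamp (away from the robot, give or take the yaw), z up
- narrow_lid: white lid of the narrow box, 104 x 54 mm, 5 mm thick, hinged on the box's far rim; origin on the hinge, 50 mm behind the box's centre and 80 mm up; its z axis is vertical when shut and tilts by the opening angle, which is 3 times the lever's angle (about 1.05 rad fully open)
- narrow_plate (a point): middle of the top face of the narrow station's steel press plate, the flat front end of its lever (32 mm across the station's y, 28 mm along x, on the station's centre line, joined by a thin crossbar to a lever arm along the box's side at -y), about 88 mm above the table when up and 42 mm when fully down, this point 150 mm before the box's centre. It moves down an almost vertical arc (within 4 mm fore and aft), nothing that hinders it beneath
- narrow_lever (a joint): angle of the narrow station's lever in rad: 0 = plate up, lid shut; 0.35 = plate fully down against its stop, lid fully open. The lever turns about a pivot 130 mm behind the plate's middle; a lid weight and light spring bring it back up by themselves (1 to 5 N at the plate), fast if let go
- cleaner: green magnetic algae cleaner, 75 x 45 x 41 mm, bystander; origin under its centre
- tweezer: stainless steel tweezer lying flat, about 150 mm long, 6 mm high, bystander between the two stations; origin under its middle
- splitter: white plastic airline splitter, 70 mm bar with small nozzles, 16 mm high, bystander; origin under its centre
- stone: smooth grey river-stone ornament, 60 mm across, 31 mm high, bystander between the two levers; origin under its centre
- tub: closed white feed tub, 52 mm across, 75 mm high, bystander; origin under its centre
- cup: open clear measuring cup, 60 mm across, 55 mm high, bystander; origin under its centre

How it is judged:
By the outcome, as a careful person would: the job done as asked, in the order asked, and still so for the second after the job is handed in, with the robot touching nothing.
It also fails if it takes over 40 s, if anything falls off the work surface, if the arm or the gripper's body presses on something with over 40 N, if the wrist force passes 120 N, or if a joint passes its speed limit or range.

## Working session

There is one attempt and no reset: what is moved stays moved. The work goes in short steps, Python scripts to look and compute and a tool call to move; the robot and the scene stay as the last step left them, time stands still between calls to the robot, and variables do not carry over. Pictures are saved under pics/ and viewed, and the job is handed in when it is done.

Besides the shell and the picture viewer there is one more tool, called after ">>>" in YAML: its name, and indented under it one key for each argument. jog_arm: Moves the arm, as the interface text tells. Its arguments: {"type":"object","properties":{"rows":{"type":"string"},"grip_force":{"type":"number"}},"required":["rows"]}

```bash
ls; mkdir -p pics; python3 - <<'E'
from rig import read_state, imaging, bot
import cv2,numpy as np
s=read_state();print(s, bot.pinch_z)
for n in("side","top"):
    p,d=imaging.capture(n);c=imaging.get_calibration(n);print(n,c)
    cv2.imwrite(f"pics/{n}0.png",p[:,:,::-1]);np.savez(f"{n}0.npz",p=p,d=d)
E
```

```text
pics
{'t': 0.0, 'joint_pos': array([-1.17750347e+00,  3.07541235e-01,  1.50768234e+00, -7.39395792e-06,
        1.32842306e+00, -7.34781147e-02]), 'qvel': array([-0.00127419, -0.00260992,  0.00095099,  0.00075038, -0.00019709,
        0.00019782]), 'joint_torque': array([ 3.05204936e-03, -4.57544553e+01, -2.51919830e+01,  3.77437673e-04,
        1.33500816e-02, -1.67343524e-05]), 'tcp_pos': array([ 0.25846566, -0.51283572,  0.23039588]), 'eef_rot': array([-5.98388948e-04,  8.51470813e-01, -5.24400991e-01, -8.34656660e-04]), 'contact_force': array([ 0.24388459,  0.01490277, -0.28355736]), 'ft_torque': array([ 0.00367196, -0.02665829, -0.00706766]), 'finger_gap': 0.08542384031005064} 0.0187
side {'fx': 451.69072955095305, 'fy': 451.69072955095305, 'cx': 274.3477192619925, 'cy': 207.22293688903497, 'xyz': array([ 0.4379085 , -0.7134307 ,  0.87806777]), 'orientation': array([ 0.92799912,  0.36269142, -0.02900306, -0.08019598])}
top {'fx': 387.70818135350834, 'fy': 387.70818135350834, 'cx': 273.2319486012618, 'cy': 209.1520967561283, 'xyz': array([0.49265559, 0.00575647, 1.04788922]), 'orientation': array([ 0.70866945,  0.03443955, -0.02864535, -0.70411716])}
```

View pics/top0.png

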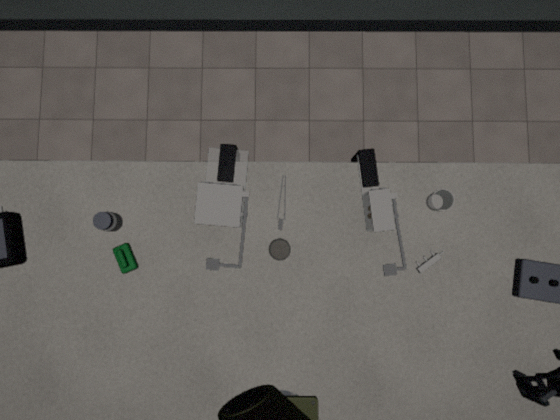

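View pics/side0.png

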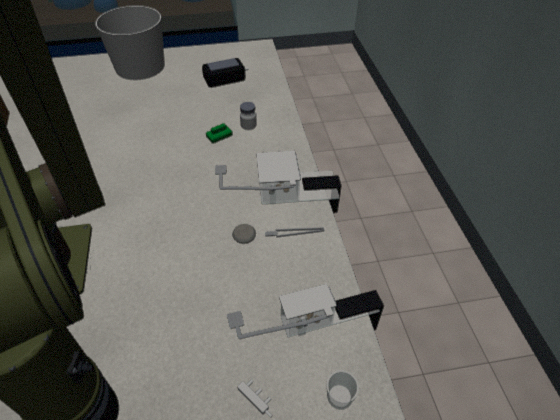

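The top view shows the wide station on the left: lid at (219,204), plate at (212,264), crossbar and arm on its right side. The narrow station is on the right: lid (380,210), plate (390,270). In the side view the wide plate is at (221,170). Next I'll work out the positions.

```bash
cat > h.py <<'E'
import numpy as np,cv2
from scipy.spatial.transform import Rotation as R
def ray(c,u,v):
    q=c["orientation"];Rm=R.from_quat([q[1],q[2],q[3],q[0]]).as_matrix()
    d=np.array([(u-c["cx"])/c["fx"],-(v-c["cy"])/c["fy"],-1.]);return np.array(c["xyz"]),Rm@d
def onz(c,u,v,z):
    o,d=ray(c,u,v);return o+d*(z-o[2])/d[2]
def dep(c,u,v,z):
    o,d=ray(c,u,v);return o+d*z
def tri(r1,r2):
    (a,d),(b,e)=r1,r2
    s=np.linalg.lstsq(np.stack([d,-e],1),b-a,rcond=None)[0]
    p,q=a+s[0]*d,b+s[1]*e
    return (p+q)/2,np.linalg.norm(p-q)
E
python3 - <<'E'
from h import *
from rig import imaging
for n,box in(("top",(185,140,70,140)),("side",(205,140,150,80))):
    p=np.load(n+"0.npz")["p"];x,y,w,h=box
    s=4 if n=="top" else 5
    cv2.imwrite(f"pics/{n}0z.png",cv2.resize(p[y:y+h,x:x+w,::-1],None,fx=s,fy=s,interpolation=cv2.INTER_CUBIC))
T=np.load("top0.npz");d=T["d"];c=imaging.get_calibration("top")
# depth point cloud around wide plate
P=[]
for v in range(250,280):
  for u in range(198,232):
    if d[v,u]>0:
      q=dep(c,u,v,d[v,u])
      P.append([u,v,*q])
P=np.array(P);m=(P[:,4]>.07)&(P[:,4]<.11);Q=P[m];print(len(Q));
Z=np.zeros((30,34),int)
for r in P: Z[int(r[1])-250,int(r[0])-198]=round(r[4]*1000)
print("\n".join(" ".join("%3d"%k for k in r) for r in Z[4:24]))
E
```

```text
194
  1   2   3   1   1   1   3   2   2   0   1   0   6   4   2   0   2   4   2   1  -1   3   2   3   1  -1   2   1   2   4   3  -2   0   1
  1   4   3   4   1   2   1   4   2   2   2   2   3   2   0   3   3  -2   1   3   0   0   1   2  -1   1   0   6   2   3   2   1   1   3
  2   1   2   2   2   1   2   1   2  -2   1   0   4   2   0  -1   1   2   2   0   5   5   6   0   0  -1   2   1  -1   1   3   3   0   1
  3   0   1   2   0   2   3   5  -1   2   2   2   1  -3   0   1   4  -1   2   0   5  -1   1   3   4   0   2   3   2  -1  -1   2   2   2
  0   1   0   3   1  -1  -1   3  -1  90  87  88   2   3   2   2   1   4   0   6   5   1   2   1   3   3   0   1   0   2   1   1   2   3
  1   3   2   1   2   4   2   2  -1  88  89  88  90  88  92  88  87  91  90  89  90  89  -3   2   1   3   4   3   3   2   3   0   1   1
 -3   0  -1   0   2  -1   3   1   4  90  88  88  89  91  92  89  88  91  88  88  89  91   1   0   3  -2   5   0   0   1   3   0   1   4
 -1   1  -1  -1   0   1  -1   1   2  90  90  89  91  87  87  90  90  89  90  88  88  87   1  -2   3  -1   2   1   2   2   4   4   2   1
  3   2 
[... 923 characters left out ...]
  -1   3  -2  -1   2
  3   2   4   3   0   5   0   3  90  90  90  90  91  89  91  87  88  90  87  87  90   2   3   2   1   1   2   3   4   3   1  -1   0   1
  3   0   1   1   1   2  -1  -3  -1   3   3   0   2   1   1   2  86  92  85  88  87   4   3  -1   1   2   1   1  -1   1   2   1   1   0
  1   0   0   2   1   1   2   6  -2   0   2   2   0   1   2   0   3   3  -2  -2  -2   1   2  -1   1   2   0  -1   4   0   3   3   0   0
  2   3   1  -2   5  -1   1   3   6   1   4  -3   1   0   3   0   2   1   3   2   1   5   5   2   5  -4   2   1   0   0   0  -3   3  -1
  1   1   1  -1   1   5   2   4   3   3   3   2  -1   0   1   1  -1   2   0  -1   1   0   3   3  -1   1   5  -5   3   0   2   2   3   6
```

```bash
python3 - <<'E'
from h import *
from rig import imaging
T=np.load("top0.npz");d=T["d"];c=imaging.get_calibration("top")
def hm(n,c):
    d=np.load(n+"0.npz")["d"]; v,u=np.mgrid[0:420,0:560]
    q=c["orientation"];Rm=R.from_quat([q[1],q[2],q[3],q[0]]).as_matrix()
    D=np.stack([(u-c["cx"])/c["fx"],-(v-c["cy"])/c["fy"],-np.ones_like(u)],-1)*d[...,None]
    return D@Rm.T+np.array(c["xyz"])
for n in("top","side"):
    c=imaging.get_calibration(n);W=hm(n,c)
    for nm,cl in(("plates",(.075,.1)),):
        m=((W[...,2]>.07)&(W[...,2]<.105)&(W[...,0]>.45)&(W[...,0]<.95)&(abs(W[...,1])<.4)).astype(np.uint8)
        # plate/lid: opening removes thin bars
        o=cv2.morphologyEx(m,cv2.MORPH_OPEN,np.ones((6,6),np.uint8))
        k,l,st,ce=cv2.connectedComponentsWithStats(o)
        for i in range(1,k):
            cs=cv2.findContours((l==i).astype(np.uint8),0,2)[0][0]
            r=cv2.minAreaRect(cs)
            p=W[l==i];xy=onz(c,*ce[i],np.median(p[:,2]))
            B=np.array([onz(c,*b,np.median(p[:,2]))[:2] for b in cv2.boxPoints(r)])
            print(n,st[i],ce[i].round(1),"med z",np.median(p[:,2]).round(4),"xy",xy.round(4),"mean",p.mean(0).round(4),"box",B.round(3).tolist())
E
```

```text
top [ 196  183   49   45 1930] [219.7 205.3] med z 0.0872 xy [0.5874 0.1473 0.0872] mean [0.5874 0.1474 0.0867] box [[0.54, 0.208], [0.646, 0.202], [0.636, 0.083], [0.53, 0.091]]
top [370 190  29  42 936] [382.8 210.6] med z 0.0868 xy [ 0.5766 -0.2581  0.0868] mean [ 0.5767 -0.2577  0.0883] box [[0.626, -0.224], [0.635, -0.289], [0.529, -0.299], [0.521, -0.234]]
side [ 258  152   43   39 1348] [278.8 169.4] med z 0.0848 xy [0.5928 0.1372 0.0848] mean [0.593  0.138  0.0847] box [[0.546, 0.207], [0.657, 0.203], [0.636, 0.061], [0.534, 0.066]]
side [ 281  286   56   36 1404] [309.2 303.8] med z 0.0848 xy [ 0.5826 -0.2623  0.0848] mean [ 0.5827 -0.2628  0.086 ] box [[0.528, -0.236], [0.638, -0.224], [0.635, -0.297], [0.53, -0.306]]
```

View pics/top0z.png

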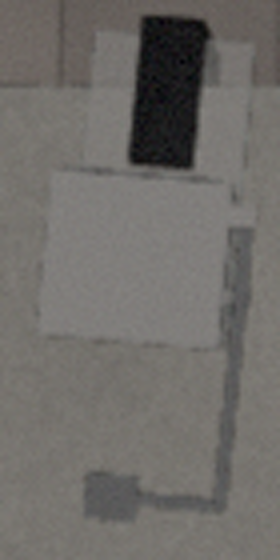

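View pics/side0z.png

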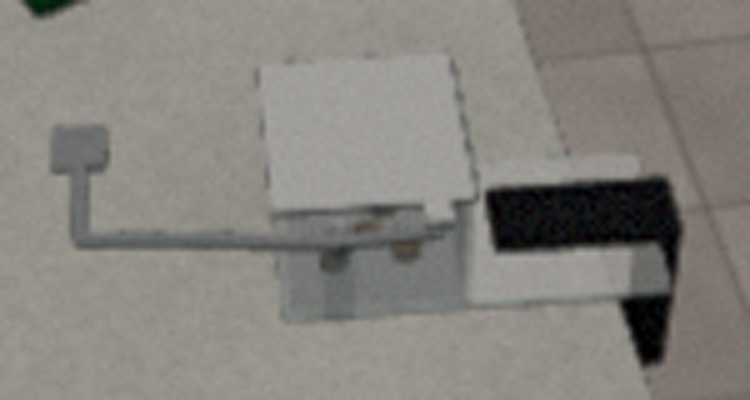

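```bash
python3 - <<'E'
from h import *
from rig import imaging
for n,bx in (("top",(206,257,221,272)),("side",(213,162,229,176))):
    d=np.load(n+"0.npz");c=imaging.get_calibration(n)
    P=[]
    m=np.zeros((420,560),np.uint8)
    for v in range(bx[1],bx[3]):
        for u in range(bx[0],bx[2]):
            q=dep(c,u,v,d["d"][v,u])
            if q[2]>.07: m[v,u]=1;P.append(q)
    m=cv2.morphologyEx(m,cv2.MORPH_OPEN,np.ones((6,6),np.uint8))
    v,u=np.nonzero(m);P=np.array(P)
    r=cv2.minAreaRect(np.stack([u,v],1).astype(np.float32))
    print(n,m.sum(),u.mean(),v.mean(),np.median(P[:,2]),onz(c,u.mean(),v.mean(),.088).round(4),onz(c,*r[0],.088).round(4),(np.array([onz(c,*b,.088)[:2] for b in cv2.boxPoints(r)])).round(3).tolist())
t,s=imaging.get_calibration("top"),imaging.get_calibration("side")
print(tri(ray(t,212.6,264.5),ray(s,220.5,169.3)))
# stone, tweezer on table
for nm,u,v,z in(("stone",279,249,.02),("cleaner",125,257,.03),("tweezer",282,203,0.005),("tub",105,221,.07)): print(nm,onz(t,u,v,z).round(3))
E
```

```text
top 147 213.54421768707482 265.01360544217687 0.08907657700764471 [0.4398 0.1596 0.088 ] [0.4399 0.1598 0.088 ] [[0.452, 0.176], [0.452, 0.144], [0.428, 0.144], [0.428, 0.175]]
side 105 221.04761904761904 170.45714285714286 0.08689057686378943 [0.445  0.1556 0.088 ] [0.4449 0.1555 0.088 ] [[0.434, 0.175], [0.459, 0.17], [0.456, 0.136], [0.431, 0.141]]
(array([0.44251643, 0.16212239, 0.08650559]), np.float64(0.0030676290546731455))
stone [ 0.479 -0.001  0.02 ]
cleaner [0.456 0.401 0.03 ]
tweezer [ 0.603 -0.009  0.005]
tub [0.547 0.44  0.07 ]
```

The wide plate is at about (0.441, 0.158, 0.088), with station yaw near -4°. I'll close the fingers and go there at travel height, with the jaw axis along the station's y.

>>> jog_arm:
  rows: "22 38 0 0 0 -4 255;22 38 0 0 0 -4 255;22 38 0 0 0 -4 255;22 38 0 0 0 -4 255;22 38 0 0 0 -4 255;22 38 0 0 0 -4 255;22 38 0 0 0 -4 255;22 38 0 0 0 -3 255"
  grip_force: 40

```text
t: 0.9
tcp_pos: [0.4348, -0.2026, 0.2268]
eef_rot: [0.0, -0.668, 0.744, 0.003]
contact_force: [0.4, -0.9, 0.4]
finger_gap: -0.0003
```

>>> jog_arm:
  rows: "1 45 0 0 0 0 255;1 45 0 0 0 0 255;1 45 0 0 0 0 255;1 45 0 0 0 0 255;1 45 0 0 0 0 255;1 45 0 0 0 0 255;0 45 -10 0 0 0 255;0 40 -20 0 0 0 255"

```text
t: 1.7
tcp_pos: [0.4433, 0.1672, 0.197]
eef_rot: [0.003, -0.667, 0.745, 0.001]
contact_force: [0.6, 0.6, 0.6]
finger_gap: 0.0002
```

>>> jog_arm:
  rows: "0 0 -30 0 0 0 255;0 0 -20 0 0 0 255;0 0 0 0 0 0 255"

```text
t: 2.0
tcp_pos: [0.4409, 0.1738, 0.1434]
eef_rot: [0.003, -0.671, 0.741, 0.002]
contact_force: [-1.2, 0.9, -0.6]
finger_gap: -0.0004
```

```bash
python3 - <<'E'
from rig import read_state, imaging, bot
import cv2,numpy as np
s=read_state();print({k:np.round(s[k],4) for k in("t","tcp_pos","eef_rot","contact_force","joint_pos")})
I=[]
for n in("side","top","wrist"):
    p,d=imaging.capture(n);np.savez(f"{n}1.npz",p=p,d=d)
    cv2.imwrite(f"pics/{n}1.png",p[:,:,::-1])
E
```

```text
{'t': np.float64(2.0), 'tcp_pos': array([0.4409, 0.1738, 0.1434]), 'eef_rot': array([ 0.0025, -0.671 ,  0.7414,  0.0025]), 'contact_force': array([-1.2437,  0.905 , -0.592 ]), 'joint_pos': array([0.2811, 0.2576, 1.8367, 0.0077, 1.045 , 1.9477])}
```

View pics/wrist1.png

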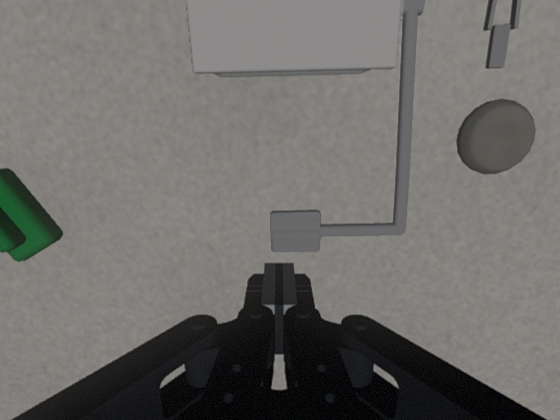

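View pics/side1.png

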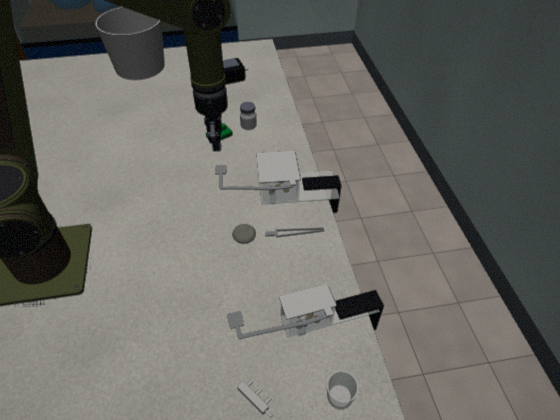

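The wrist view shows the plate at columns 271–321 and rows 210–251, with the shut fingertips at about (280,265). I'll get the plate from this view.

```bash
python3 - <<'E'
from h import *
from rig import imaging,read_state
c=imaging.get_calibration("wrist")
for u,v in((296,231),(271,211),(320,211),(321,251),(271,251)): print(onz(c,u,v,.088).round(4))
# lid front edge, lever
print("lid",onz(c,193,72,.085).round(4),onz(c,399,66,.085).round(4))
d=np.load("wrist1.npz")["d"];W=dep(c,296,231,np.median(d[222:240,285:307]));print("depth pt",W)
q=c["orientation"];Rm=R.from_quat([q[1],q[2],q[3],q[0]]).as_matrix()
p=Rm.T@(np.array(read_state()["tcp_pos"])-c["xyz"]);print("tcp px",c["cx"]+c["fx"]*p[0]/-p[2],c["cy"]-c["fy"]*p[1]/-p[2])
E
```

```text
[0.4447 0.1633 0.088 ]
[0.4597 0.1778 0.088 ]
[0.4567 0.1471 0.088 ]
[0.4292 0.1482 0.088 ]
[0.4324 0.1807 0.088 ]
lid [0.545  0.2131 0.085 ] [0.5363 0.0975 0.085 ]
depth pt [0.4452508  0.16327362 0.08934619]
tcp px 279.632686267841 278.32851462343876
```

>>> jog_arm:
  rows: "2 -6 -10 0 0 0 255;2 -6 -10 0 0 0 255;0 0 -10 0 0 0 255;0 0 -10 0 0 0 255;0 0 0 0 0 0 255;0 0 0 0 0 0 255"

```text
t: 2.75
tcp_pos: [0.4507, 0.1586, 0.1059]
eef_rot: [0.008, -0.669, 0.744, -0.001]
contact_force: [-0.8, -0.2, -0.4]
finger_gap: 0.0001
```

>>> jog_arm:
  rows: "-5 2 0 0 0 0 255;-2 2 -3 0 0 0 255;0 0 -3 0 0 0 255;0 0 0 0 0 0 255;0 0 0 0 0 0 255"

```text
t: 3.25
tcp_pos: [0.4432, 0.1637, 0.1]
eef_rot: [0.009, -0.669, 0.743, -0.001]
contact_force: [0.1, 0.2, -0.3]
finger_gap: 0.0002
```

```bash
python3 - <<'E'
from rig import read_state, imaging, bot
import cv2,numpy as np
s=read_state();print({k:np.round(s[k],4) for k in("t","tcp_pos","contact_force","qvel")})
p,d=imaging.capture("wrist")
cv2.imwrite(f"pics/wrist2.png",p[:,:,::-1])
E
```

```text
{'t': np.float64(3.25), 'tcp_pos': array([0.4432, 0.1637, 0.1   ]), 'contact_force': array([ 0.0743,  0.2304, -0.2969]), 'qvel': array([ 0.005 , -0.0001,  0.0008, -0.0009, -0.002 , -0.0002])}
```

View pics/wrist2.png

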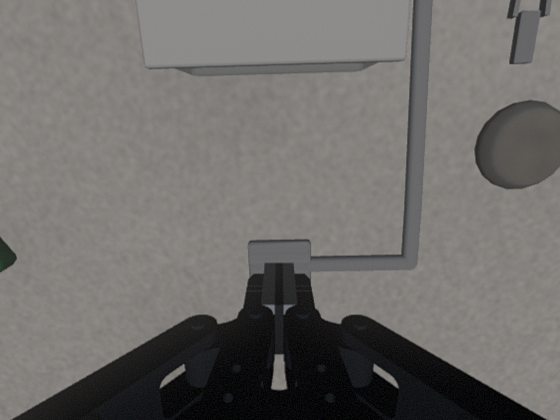

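The tips are centred over the plate (columns 249–311, fingers at 280). Now I'll press down in small rows.

>>> jog_arm:
  rows: "0 0 -3 0 0 0 255;0 0 -3 0 0 0 255;0 0 -3 0 0 0 255;0 0 -3 0 0 0 255;0 0 -3 0 0 0 255;0 0 -3 0 0 0 255"

```text
t: 3.9
tcp_pos: [0.4433, 0.1638, 0.0811]
eef_rot: [0.009, -0.669, 0.743, -0.001]
contact_force: [-0.5, 0.1, 2.5]
finger_gap: -0.0
```

>>> jog_arm:
  rows: "0 0 -4 0 0 0 255;0 0 -4 0 0 0 255;0 0 -4 0 0 0 255;0 0 -4 0 0 0 255"

```text
t: 4.3
tcp_pos: [0.4429, 0.1639, 0.0637]
eef_rot: [0.009, -0.669, 0.743, -0.0]
contact_force: [0.4, -0.1, 1.4]
finger_gap: -0.0
```

```bash
python3 - <<'E'
from rig import read_state, imaging, bot
import cv2,numpy as np
s=read_state();print({k:np.round(s[k],4) for k in("t","tcp_pos","contact_force","qvel")})
for n in("wrist","side"):
    p,d=imaging.capture(n)
    cv2.imwrite(f"pics/{n}3.png",p[:,:,::-1])
E
```

```text
{'t': np.float64(4.3), 'tcp_pos': array([0.4429, 0.1639, 0.0637]), 'contact_force': array([ 0.3711, -0.0585,  1.413 ]), 'qvel': array([ 0.0004,  0.0697,  0.0448,  0.0019, -0.1199, -0.0013])}
```

View pics/wrist3.png

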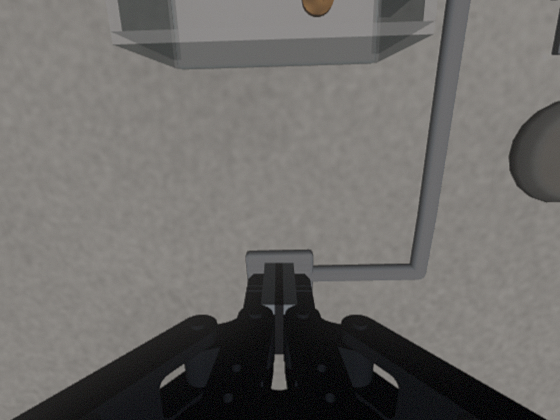

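View pics/side3.png

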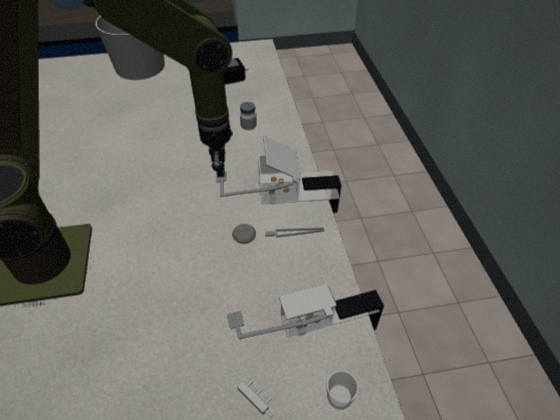

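The side view shows the wide lid lifting at (280,155), and in the wrist view the tips are still centred on the plate. I'll carry on to the stop.

>>> jog_arm:
  rows: "0 0 -4 0 0 0 255;0 0 -4 0 0 0 255;0 0 -3 0 0 0 255;0 0 -3 0 0 0 255;0 0 -2 0 0 0 255"

```text
t: 4.9
tcp_pos: [0.4448, 0.1638, 0.0468]
eef_rot: [0.01, -0.669, 0.743, -0.002]
contact_force: [0.1, -1.4, 1.7]
finger_gap: 0.0
```

>>> jog_arm:
  rows: "0 0 -2 0 0 0 255;0 0 -2 0 0 0 255"

```text
t: 5.1
tcp_pos: [0.4455, 0.1638, 0.043]
eef_rot: [0.01, -0.669, 0.743, -0.002]
contact_force: [-1.8, -2.7, 12.6]
finger_gap: -0.0002
```

>>> jog_arm:
  rows: "0 0 -2 0 0 0 255"

```text
t: 5.2
tcp_pos: [0.4458, 0.1638, 0.0417]
eef_rot: [0.011, -0.669, 0.743, -0.002]
contact_force: [-2.5, -1.6, 19.5]
finger_gap: -0.0002
```

The force jumped to 19.5 N, so the lever is at its stop. Now I hold it there.

>>> jog_arm:
  rows: "0 0 0 0 0 0 255;0 0 0 0 0 0 255;0 0 0 0 0 0 255"

```text
t: 5.5
tcp_pos: [0.4453, 0.1638, 0.044]
eef_rot: [0.011, -0.669, 0.743, -0.002]
contact_force: [-1.1, -0.6, 6.3]
finger_gap: 0.0001
```

```bash
python3 - <<'E'
from rig import read_state, imaging, bot
import cv2,numpy as np
s=read_state();print({k:np.round(s[k],4) for k in("t","tcp_pos","contact_force","qvel")})
for n in("wrist","side"):
    p,d=imaging.capture(n)
    cv2.imwrite(f"pics/{n}4.png",p[:,:,::-1]);np.savez(f"{n}4.npz",p=p,d=d)
E
```

```text
{'t': np.float64(5.5), 'tcp_pos': array([0.4453, 0.1638, 0.044 ]), 'contact_force': array([-1.0594, -0.5997,  6.2734]), 'qvel': array([ 0.0009, -0.0106, -0.002 ,  0.0011,  0.0116, -0.0008])}
```

View pics/side4.png

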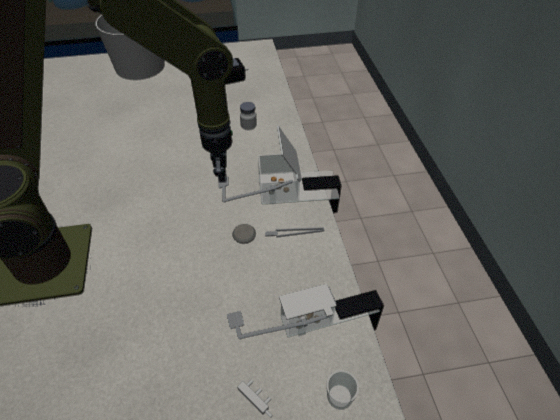

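View pics/wrist4.png

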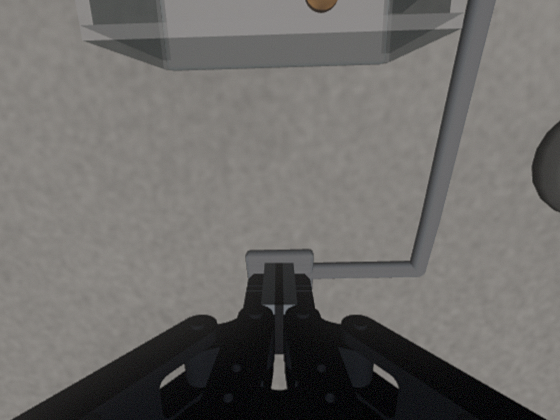

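The lid stands steeply open at (288,150). The force sags as the hold creeps up, so I'll keep a slight downward push through the hold.

>>> jog_arm:
  rows: "0 0 -2 0 0 0 255;0 0 -1 0 0 0 255;0 0 -1 0 0 0 255"

```text
t: 5.9
tcp_pos: [0.4456, 0.1638, 0.0425]
eef_rot: [0.012, -0.669, 0.743, -0.003]
contact_force: [-3.7, -1.1, 13.5]
finger_gap: 0.0001
```

>>> jog_arm:
  rows: "0 0 -1 0 0 0 255;0 0 -1 0 0 0 255;0 0 -1 0 0 0 255;0 0 -1 0 0 0 255"

```text
t: 6.3
tcp_pos: [0.4456, 0.1638, 0.0426]
eef_rot: [0.013, -0.669, 0.743, -0.004]
contact_force: [-2.0, -2.3, 13.2]
finger_gap: -0.0
```

>>> jog_arm:
  rows: "0 0 -1 0 0 0 255;0 0 -1 0 0 0 255;0 0 -1 0 0 0 255;0 0 -1 0 0 0 255;0 0 -1 0 0 0 255;0 0 -1 0 0 0 255;0 0 -1 0 0 0 255;0 0 -1 0 0 0 255"

```text
t: 7.1
tcp_pos: [0.4456, 0.1638, 0.0426]
eef_rot: [0.016, -0.669, 0.743, -0.005]
contact_force: [-1.8, -0.6, 13.6]
finger_gap: 0.0001
```

>>> jog_arm:
  rows: "0 0 -1 0 0 0 255;0 0 -1 0 0 0 255;0 0 -1 0 0 0 255;0 0 -1 0 0 0 255;0 0 -1 0 0 0 255;0 0 -1 0 0 0 255;0 0 -1 0 0 0 255;0 0 -1 0 0 0 255"

```text
t: 7.9
tcp_pos: [0.4456, 0.1638, 0.0426]
eef_rot: [0.019, -0.67, 0.742, -0.007]
contact_force: [-2.6, -1.9, 12.5]
finger_gap: 0.0001
```

```bash
python3 - <<'E'
from h import *
from rig import read_state, imaging
s=read_state();print({k:np.round(s[k],4) for k in("t","tcp_pos","contact_force","qvel")})
c=imaging.get_calibration("top")
p,d=imaging.capture("top");cv2.imwrite("pics/top5.png",p[:,:,::-1])
v,u=np.mgrid[0:420,0:560]
q=c["orientation"];Rm=R.from_quat([q[1],q[2],q[3],q[0]]).as_matrix()
W=(np.stack([(u-c["cx"])/c["fx"],-(v-c["cy"])/c["fy"],-np.ones_like(u)],-1)*d[...,None])@Rm.T+np.array(c["xyz"])
m=(W[...,2]>.1)&(W[...,2]<.19)&(W[...,0]>.57)&(W[...,0]<.68)&(W[...,1]>.08)&(W[...,1]<.22)
P=W[m];print(len(P),P[:,2].max())
for _ in range(4):
    A=np.c_[P[:,:2],np.ones(len(P))];k=np.linalg.lstsq(A,P[:,2],rcond=None)[0];r=P[:,2]-A@k;P=P[abs(r)<.008]
print(len(P),k,"tilt rad",np.arctan(np.hypot(k[0],k[1])))
E
```

```text
{'t': np.float64(7.9), 'tcp_pos': array([0.4456, 0.1638, 0.0426]), 'contact_force': array([-2.601 , -1.8828, 12.4827]), 'qvel': array([ 0.0024, -0.0036,  0.0039, -0.0009, -0.0121, -0.0005])}
704 0.1798093710569596
696 [-1.85942709  0.15177986  1.26592722] tilt rad 1.0787517499335695
```

The lid tilt measures 1.08 rad against a nominal 1.05, so it is fully open. I'll hold a little longer for margin, then let it up slowly.

>>> jog_arm:
  rows: "0 0 -1 0 0 0 255;0 0 -1 0 0 0 255;0 0 -1 0 0 0 255;0 0 -1 0 0 0 255;0 0 -1 0 0 0 255;0 0 1 0 0 0 255;0 0 1 0 0 0 255;0 0 1 0 0 0 255"

```text
t: 8.75
tcp_pos: [0.4448, 0.1638, 0.0464]
eef_rot: [0.021, -0.67, 0.742, -0.008]
contact_force: [-0.4, -0.7, 1.6]
finger_gap: 0.0003
```

>>> jog_arm:
  rows: "0 0 2 0 0 0 255;0 0 2 0 0 0 255;0 0 2 0 0 0 255;0 0 2 0 0 0 255"

```text
t: 9.15
tcp_pos: [0.4436, 0.1638, 0.0541]
eef_rot: [0.02, -0.67, 0.742, -0.007]
contact_force: [-0.4, 0.6, 1.5]
finger_gap: 0.0004
```

>>> jog_arm:
  rows: "0 0 1.5 0 0 0 255;0 0 1.5 0 0 0 255;0 0 1.5 0 0 0 255;0 0 1.5 0 0 0 255;0 0 1.5 0 0 0 255;0 0 1.5 0 0 0 255;0 0 1.5 0 0 0 255;0 0 1.5 0 0 0 255"

```text
t: 9.95
tcp_pos: [0.4427, 0.1639, 0.067]
eef_rot: [0.019, -0.669, 0.743, -0.006]
contact_force: [-2.0, 0.5, 1.7]
finger_gap: -0.0002
```

>>> jog_arm:
  rows: "0 0 1 0 0 0 255;0 0 1 0 0 0 255;0 0 1 0 0 0 255;0 0 1 0 0 0 255;0 0 1 0 0 0 255;0 0 1 0 0 0 255;0 0 1 0 0 0 255;0 0 1 0 0 0 255"

```text
t: 10.75
tcp_pos: [0.4428, 0.1639, 0.0759]
eef_rot: [0.019, -0.669, 0.743, -0.006]
contact_force: [-1.5, 1.0, 1.3]
finger_gap: 0.0002
```

>>> jog_arm:
  rows: "0 0 0.7 0 0 0 255;0 0 0.7 0 0 0 255;0 0 0.7 0 0 0 255;0 0 0.7 0 0 0 255;0 0 0.7 0 0 0 255;0 0 0.7 0 0 0 255;0 0 0.7 0 0 0 255;0 0 0.7 0 0 0 255"

```text
t: 11.55
tcp_pos: [0.4432, 0.1639, 0.0821]
eef_rot: [0.019, -0.67, 0.743, -0.007]
contact_force: [-1.0, 0.1, 1.2]
finger_gap: -0.0002
```

>>> jog_arm:
  rows: "0 0 0.5 0 0 0 255;0 0 0.5 0 0 0 255;0 0 0.5 0 0 0 255;0 0 0.5 0 0 0 255;0 0 0.5 0 0 0 255;0 0 0.5 0 0 0 255;0 0 0.5 0 0 0 255;0 0 0.5 0 0 0 255"

```text
t: 12.35
tcp_pos: [0.4437, 0.1638, 0.0865]
eef_rot: [0.02, -0.67, 0.743, -0.007]
contact_force: [-0.6, 0.3, 2.2]
finger_gap: 0.0
```

>>> jog_arm:
  rows: "0 0 0.5 0 0 0 255;0 0 0.5 0 0 0 255;0 0 0.5 0 0 0 255;0 0 0.5 0 0 0 255;0 0 0.5 0 0 0 255;0 0 0.5 0 0 0 255;0 0 0.5 0 0 0 255;0 0 0.5 0 0 0 255"

```text
t: 13.15
tcp_pos: [0.444, 0.1636, 0.0906]
eef_rot: [0.02, -0.67, 0.742, -0.007]
contact_force: [0.0, 0.4, 0.6]
finger_gap: -0.0002
```

Force is near zero at z = 0.0906, so the plate is up and the fingers have left it. I'll go straight up, then away.

>>> jog_arm:
  rows: "0 0 1 0 0 0 255;0 0 2 0 0 0 255;0 0 5 0 0 0 255;0 0 15 0 0 0 255;0 0 25 0 0 0 255;0 0 30 0 0 0 255;0 0 30 0 0 0 255;0 0 30 0 0 0 255"

```text
t: 13.95
tcp_pos: [0.4392, 0.1623, 0.2305]
eef_rot: [0.015, -0.67, 0.743, -0.005]
contact_force: [0.8, -0.5, 0.1]
finger_gap: -0.0003
```

>>> jog_arm:
  rows: "0 -30 10 0 0 0 255;0 -40 0 0 0 0 255;0 -40 0 0 0 0 255;0 -40 0 0 0 0 255;0 -30 0 0 0 0 255;0 0 0 0 0 0 255;0 0 0 0 0 0 255;0 0 0 0 0 0 255"

```text
t: 14.75
tcp_pos: [0.4429, -0.0218, 0.2513]
eef_rot: [0.023, -0.671, 0.741, -0.01]
contact_force: [0.3, 0.0, -0.1]
finger_gap: 0.0002
```

```bash
python3 - <<'E'
from h import *
from rig import read_state, imaging
s=read_state();print({k:np.round(s[k],4) for k in("t","tcp_pos","contact_force","qvel")})
for n in("side","top"):
    c=imaging.get_calibration(n)
    p,d=imaging.capture(n);cv2.imwrite(f"pics/{n}6.png",p[:,:,::-1])
    z=np.load(n+"0.npz")
    v,u=np.mgrid[0:420,0:560]
    q=c["orientation"];Rm=R.from_quat([q[1],q[2],q[3],q[0]]).as_matrix()
    D=np.stack([(u-c["cx"])/c["fx"],-(v-c["cy"])/c["fy"],-np.ones_like(u)],-1)
    for nm,bx in {"top":(("wlid",(200,187,240,224)),("wplate",(208,260,219,269)),("nlid",(374,195,393,226)),("nplate",(385,266,395,274))),"side":(("wlid",(262,156,295,182)),("wplate",(217,167,225,174)),("nlid",(288,294,328,312)),("nplate",(231,316,241,325)))}[n]:
        x0,y0,x1,y1=bx
        f=lambda d:np.median(((D*d[...,None])@Rm.T+np.array(c["xyz"]))[y0:y1,x0:x1,2])
        print(n,nm,"z before/after",f(z["d"]).round(4),f(d).round(4))
    diff=cv2.absdiff(cv2.GaussianBlur(p,(5,5),0),cv2.GaussianBlur(z["p"],(5,5),0)).max(2);cv2.imwrite(f"pics/{n}diff.png",np.minimum(diff.astype(int)*5,255).astype(np.uint8))
E
```

```text
{'t': np.float64(14.75), 'tcp_pos': array([ 0.4429, -0.0218,  0.2513]), 'contact_force': array([ 0.2644,  0.0131, -0.1032]), 'qvel': array([ 0.0043, -0.0071,  0.0006,  0.009 ,  0.0038,  0.0079])}
side wlid z before/after 0.0852 0.0852
side wplate z before/after 0.0871 0.262
side nlid z before/after 0.0851 0.085
side nplate z before/after 0.0872 0.0873
top wlid z before/after 0.0874 0.0874
top wplate z before/after 0.0893 0.0893
top nlid z before/after 0.087 0.087
top nplate z before/after 0.0893 0.0889
```

View pics/side6.png

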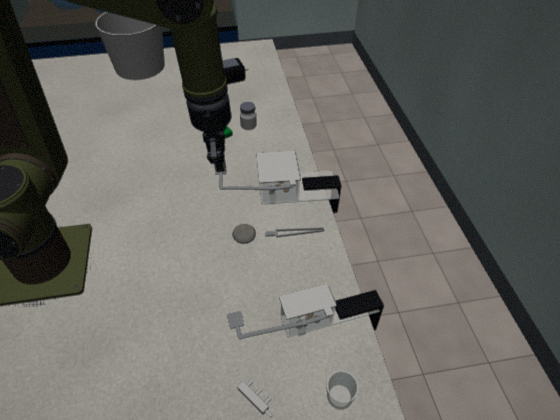

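View pics/sidediff.png

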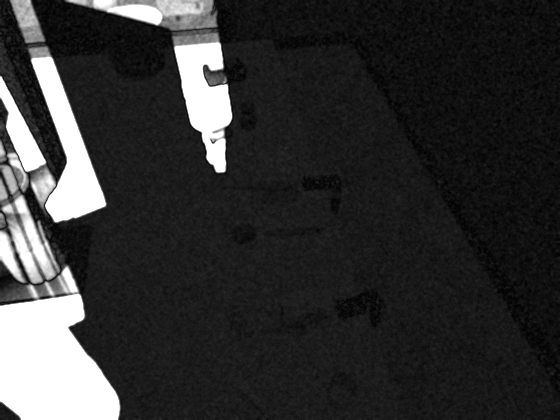

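View pics/top6.png

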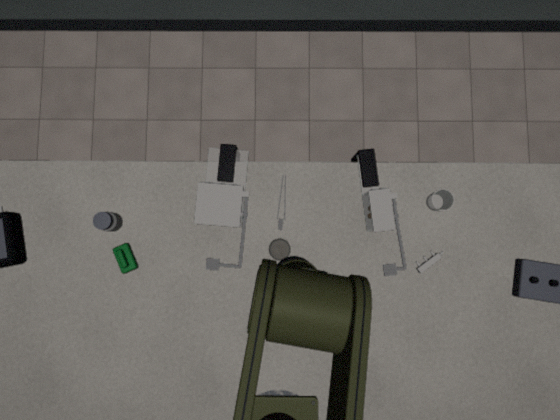

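Both lids are shut, nothing else has shifted, and the arm is clear. The top view shows the wide plate at (212,264) and the lid at (219,204), as at the start. I'll hand in the job.

```bash
python3 -c "
from rig import finish_job
print(finish_job())"
```

```text
the job is handed in; nothing more can be done
None
```

The wide box has been aired and shut again, and the job is handed in, though no verdict was reported.

- **Opening:** I pressed the wide station's steel plate down to its stop with closed fingertips. The lid's tilt measured 1.08 rad, against about 1.05 rad for fully open.
- **Hold:** I kept the plate at the stop for over 2.5 s, with about 13 N on it for most of that time. Early in the hold the push sagged briefly to 6 N (plate about 1.5 mm higher) before I restored it. The lid still looked fully open in the side picture.
- **Closing:** I let the plate up over about 4.5 s, slowing to about 5 mm/s near the top. The tips carried a light load until it was nearly up. The fingers then went straight up and away.

**Last checks:** the wide lid, wide plate, narrow lid and narrow plate heights match those before the job within 0.4 mm. Nothing else had visibly shifted, and the force on the tool was about zero. One reading, the wide plate height from the side camera, was no use because the gripper blocked the view. The top camera confirmed the plate is up. The job took about 15 s.

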